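# Press the oiler flask into the tester's sprung ring and hold it down

## Robot

A 6-joint arm with a two-finger parallel gripper is mounted at the origin on a cart in front of the work surface, level with it; the furniture and walls round the work are solid. World frame = base frame: x ahead of the robot, y to its left, z up, the work surface at z = 0. Lengths are in m, angles in rad, forces in N, time in s.
With the tool pointing down it reaches from about 0.35 to 1 m from the base axis. Payload 7.1 kg.
Tool frame: the origin (TCP) lies at the very end of the fingers, on their centre line; the grasp point (between the pads) lies 19 mm behind it (r.tcp_to_grasp is the distance from the TCP to the grasp point, in m); y points along the fingers, x is the direction in which the jaws open and shut, and the axes are right-handed (so a half turn about y gives the same grasp; the last joint's range is limited). The gripper opens to 85 mm and grips with 20 to 120 N. Pads are 22 mm wide; open, the fingers measure 114 mm over their backs; the gripper's body (76 mm by 85 mm) begins 54 mm behind the grasp point. The pads swing forward as they close: fully open they stand 13 mm farther back than shut.
Start: joints at [-1.288, 0.423, 1.63, -0, 1.089, -0.019], TCP at [0.186, -0.597, 0.231] pointing down, gripper open.
Joint ranges: [-3, 3], [-0.9, 2.11], [0.09, 2.58], [-1.31, 4.45], [0.11, 2.69], [-2.54, 2.54]. Speed limits (rad/s): [2.39, 2.39, 3.01, 3.14, 3.14, 3.14].

## Interface

Orientations are given as a unit quaternion [w, x, y, z].
In Python, from cell import r gives the robot as it stands.
- The arm moves only by the shell command python3 -m pendant 'ROWS' [FORCE]. ROWS is JSON, a list of rows, each an object of numbers: "x", "y", "z": the shift along the world's x, y, z in cm; "rx", "ry", "rz": the turn, a rotation vector about the world's x, y, z in degrees; "gripper": the closure, from 0 (fully open) to 1 (shut). In form: [{"x": .., "y": .., "z": .., "rx": .., "ry": .., "rz": .., "gripper": ..}, ...]. A call has exactly 10 rows; each row shifts and turns the pose as measured when the row begins; what a row does not reach is not made up. A row lasts 1/8 s, in which the tool goes at most 62.5 mm and 10.7 degrees, less where a joint would pass 70% of its speed; a pose out of reach is approached as far as the arm can. A call with a gripper value outside its range is refused whole. The fingers move at their own pace and stop on an object; FORCE is the grip in N (left out, the last holds). Time passes only in rows, so rows that do not move let the fingers close, or fill a call up. It gives the time, the measured TCP pose, the force and the opening at its end, in the units of the state.
- r.observe(): the state, without advancing time (a new reading comes with each control period).
- r.snapshot(name): name is "scene" or "top"; returns the picture (400x640x3 uint8, red, green, blue); there is no depth.
- r.calibration(name): a dict with "fovy" (degrees; the focal length in pixels is half the picture's height over the tangent of half this angle, whatever the lens; pixels are square), "cx", "cy" (the principal point, pixels), "R" (3x3) and "t" (3): a world point X has camera coordinates R X + t. Camera axes: x right, y down, z forward; pixel columns grow to the right and rows downward; lengths in m; the calibration is good to about 2 mm. A picture is of the moment at which its call begins. calibration takes no time and is no camera call.
- r.sign_off(): hands the job in, once; it reports no verdict.
Trained networks look in the newest picture that a camera, given by its name, has taken for a name from the list of things; names that differ only in an ending like _2 or _b are one class to them, and where a whole thing is asked for, a point or a joint stands for the part that bears it (a point fixed in the world has none). Each returns a list of dicts, best first, with "confidence" (0 to 1); they miss things now and then, are a little off and sometimes report something else, mostly with a low value. They report only what shows in the picture. A call takes as long as a camera call. They do not tell look-alikes from the thing itself.
- r.search_frame(camera, target): "position" ([column, row] in pixels, amid what is visible of it).
- r.cut_out(camera, target): "pixels" (400x640 bool, what is visible of it) and "position" ([column, row] in pixels, amid what is visible of it).
- r.pinpoint(camera, target): "position" ([column, row] in pixels: a listed point, or the origin of a listed thing).
The state is a dict: "time": time; "joint_pos": joint angles; "joint_velocities": joint speeds; "joint_efforts": joint torques, N m; "eef_pos": TCP position; "orientation": TCP orientation; "contact_force": force on the tool from outside, world axes, zero at the start; "ft_torque": the same for the moment, N m; "opening": finger opening in m.
Only numpy, scipy, OpenCV 4.12 (cv2) and the standard library are available. Lean on these libraries where they do the work, as an engineer would, in place of code of your own. Each camera call takes 0.05 s, during which the arm holds its last target.

## Task

Get the leak tester ready and hold a flask in it: first press the tester's hinged cover shut until it snaps past its catch, then take the round steel flask by its neck from the rubber stand, set it bulb down and upright in the tester's sprung ring, and press it straight down until the ring is down at the end of its travel. Finish while still gripping the flask and holding the ring pressed down, with the cover shut; leave the tape roll and the tape measure where they lie.

Things in the scene. Friction and masses are not known exactly. Their poses are not given: they have to be found in the camera images.
- tester: Leak tester: a grey box fixed to the bench, 150 (x, front to back) x 230 (y) x 50 mm high. Origin: centre of its underside; its x axis points to its back, y to its left, z up. The sprung ring stands on its right half (at y = -57.5 mm), the hinged cover is over its left half (middle at y = +57.5 mm). The tester may stand turned.
- cover (a joint): Angle of the tester's grey cover, rad: 0 shut, positive open (ajar at the start). A plate 138 (front to back) x 109 x 8 mm; hinge line along the tester's y at x = +59 mm, z = 54 mm. It stays where it is left; a sprung catch resists from about 0.07 to 0.04 rad (about 7 N at cover_press), then it snaps shut. Shut, its top is level, 58 mm above the bench.
- cover_press (a point): Point on the cover's upper face to press on, on its middle line, 105 mm in front of the hinge and 33 mm behind the front edge. It moves with the cover; when the cover is shut it lies at x = -46, y = +57.5, z = 58 mm in the tester's frame.
- cradle (a joint): Travel of the sprung ring, m: 0 is up, grows as it is pressed down, 0.018 is fully down on its stop. The springs take 5.4 N to start and 13.5 N fully down, of which the weights of flask and ring take 3 N.
- ring_top (a point): Centre of the upper face of the sprung aluminium ring (68 mm outside, 50 mm hole, 10 mm thick, on a coil spring), z up. It stands 100 mm above the bench when up and moves down with the ring. A seated flask's bulb sinks 12 mm through this face: its underside is then 12 mm below it, and flask_center 45 mm above it.
- flask_center (a point): Middle of the flask, half-way up (57 mm above its lowest point), z along its neck. Steel flask, 114 mm tall, 0.22 kg, loose: ball-shaped bulb of 64 mm diameter at the bottom (its centre 25 mm below this point), a straight neck of 26 mm diameter from 4 to 47 mm above this point, and a dark cap of 32 mm diameter from 47 to 57 mm above it. The neck is the place to grip.
- flask: The same flask as a body; origin at the bulb's lowest point, z along its neck.
- flask_stand: Black rubber ring fixed to the bench, 80 mm diameter, 30 mm high, 44 mm hole at the top, in which the flask stands at the start; origin: centre of its underside.
- tape_roll: Brown roll of tape lying flat, 107 mm diameter, 48 mm high; origin: centre of its underside. A bystander.
- tape_measure: Yellow tape measure, 64 x 69 x 32 mm; origin: centre of its underside. A bystander.
There are look-alikes about, which are no part of the job. What is shaped like the flask but yellow is not meant. Of the things that look like the flask_stand, the larger one is meant.

How it is judged:
By the outcome, as a careful person would: the job done as asked, in the order asked, and still so for the second after the job is handed in, while the arm keeps its last pose, push and grip.
It also fails if it takes over 58 s, if anything falls off the work surface, if the arm or the gripper's body presses on something with over 40 N, if the wrist force passes 120 N, or if a joint passes its speed limit or range.

## Working session

There is one attempt and no reset: what is moved stays moved. The work goes in short steps, Python scripts to look and compute and a shell command to move; the robot and the scene stay as the last step left them, time stands still between calls to the robot, and variables do not carry over. Pictures are saved under pics/ and viewed, and the job is handed in when it is done.

```bash
ls; mkdir -p pics
python3 - <<'E'
from cell import r
import cv2
s=r.observe(); print({k:s[k] for k in('time','eef_pos','orientation','contact_force','opening')}, r.tcp_to_grasp)
for n in("scene","top"):
    p=r.snapshot(n); cv2.imwrite(f"pics/{n}0.png",p[:,:,::-1])
    c=r.calibration(n); print(n,c)
    for t in("tester","cover","cover_press","ring_top","flask_center","flask","flask_stand","tape_roll","tape_measure"):
        print(t,[(d['position'],round(d['confidence'],2)) for d in r.pinpoint(n,t)][:4])
E
```

```text
pics
{'time': 0.0, 'eef_pos': array([ 0.18563389, -0.59622165,  0.23053352]), 'orientation': array([ 0.5698043 , -0.56915818,  0.41959837, -0.41871141]), 'contact_force': array([-0.22102671,  0.89907708, -0.07746325]), 'opening': 0.085439931336694} 0.0187
scene {'fovy': 42.082649454357274, 'cx': 318.7721671526634, 'cy': 208.21782696320344, 'R': array([[-0.89487347, -0.44628038, -0.00594084],
       [-0.32492131,  0.6605365 , -0.67684391],
       [ 0.3059863 , -0.60375935, -0.7361026 ]]), 't': array([0.45705244, 0.32460279, 1.07762945])}
tester [([307.3, 276.1], 0.79)]Traceback (most recent call last):
  File "<stdin>", line 8, in <module>
ValueError: it knows: cover_press, flask, flask_center, flask_stand, ring_top, tape_measure, tape_roll, tester
```

Run:
```python
from cell import r
import cv2
for n in("scene","top"):
    p=r.snapshot(n); cv2.imwrite(f"pics/{n}1.png",p[:,:,::-1])
    c=r.calibration(n); 
    if n=="top": print(n,c)
    for t in("tester","cover_press","ring_top","flask_center","flask","flask_stand","tape_roll","tape_measure"):
        print(t,[(d['position'],round(d['confidence'],2)) for d in r.pinpoint(n,t)][:4])
```

```text
tester [([222.7, 266.4], 0.68)]
cover_press [([316.6, 278.6], 0.79)]
ring_top [([314.1, 230.6], 0.92)]
flask_center [([346.4, 196.1], 0.97)]
flask [([345.3, 209.6], 0.83), ([400.8, 194.2], 0.61)]
flask_stand [([402.4, 195.2], 0.79), ([288.6, 202.2], 0.74)]
tape_roll [([347.1, 171.4], 0.81)]
tape_measure [([223.7, 264.3], 0.95)]
top {'fovy': 43.30178948146802, 'cx': 319.1170256139312, 'cy': 195.67985211622062, 'R': array([[ 0.12807268, -0.99174669,  0.00599101],
       [-0.96715266, -0.1262295 , -0.22063963],
       [ 0.21957487,  0.02246369, -0.975337  ]]), 't': array([-0.19113836,  0.5788423 ,  0.93802947])}
tester [([256.0, 227.7], 0.92), ([412.3, 297.5], 0.72)]
cover_press [([218.7, 240.3], 0.9)]
ring_top [([279.6, 220.1], 0.61)]
flask_center [([415.0, 295.8], 0.82), ([366.7, 230.6], 0.8), ([410.4, 296.1], 0.47)]
flask [([409.5, 296.6], 0.89), ([370.1, 237.2], 0.67)]
flask_stand [([359.6, 169.9], 0.61), ([414.3, 298.4], 0.58)]
tape_roll [([408.4, 300.6], 0.22)]
tape_measure [([236.1, 131.9], 0.77)]
```

View pics/scene0.png

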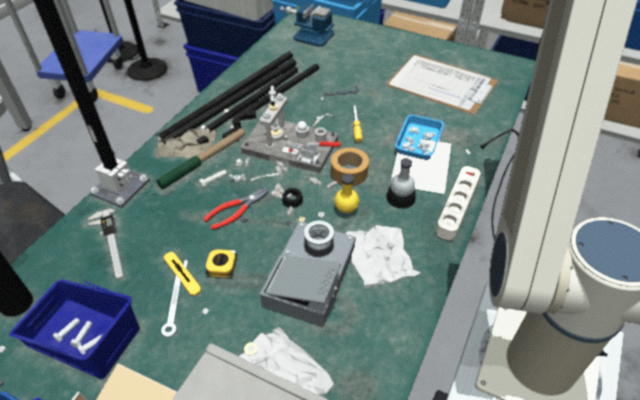

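```bash
sleep 1
```

```text
(no output)
```

View pics/top1.png

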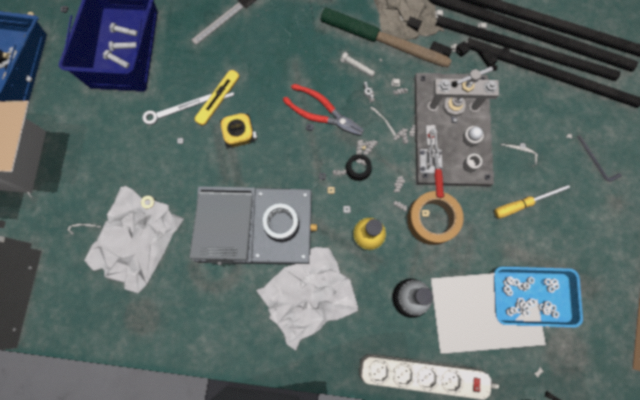

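The scene view shows the steel flask at (402,185) on a black stand, a yellow flask at (346,196) and a small black ring at (291,197). The tester is at (308,268) with its ring at (319,236). In the top view these are at (412,297), (370,232), (359,167) and (252,226), with the ring at (280,222). I'll enlarge both views to confirm which ones are meant.

Run:
```python
import cv2,numpy as np
a=cv2.imread("pics/scene1.png")[150:325,250:430]; b=cv2.imread("pics/top1.png")[150:325,185:445]
f=lambda p,w:cv2.resize(p,(int(p.shape[1]*w),int(p.shape[0]*w)),interpolation=cv2.INTER_CUBIC)
cv2.imwrite("pics/cs.png",f(a,3.4)); cv2.imwrite("pics/ct.png",f(b,3))
```

```text
(no output)
```

View pics/cs.png

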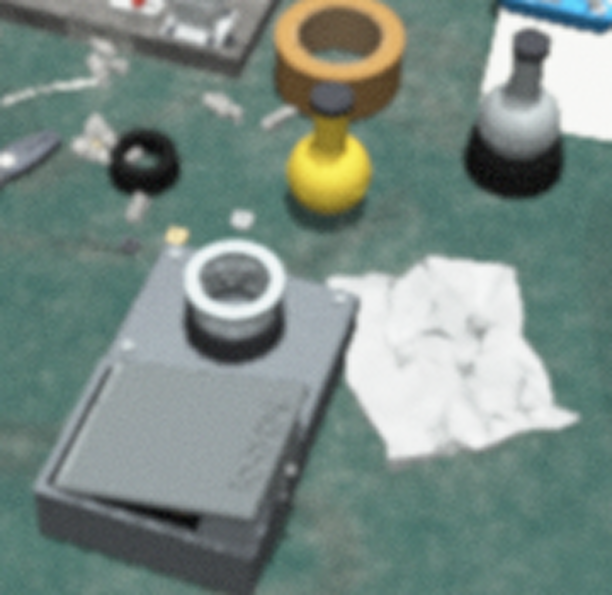

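View pics/ct.png

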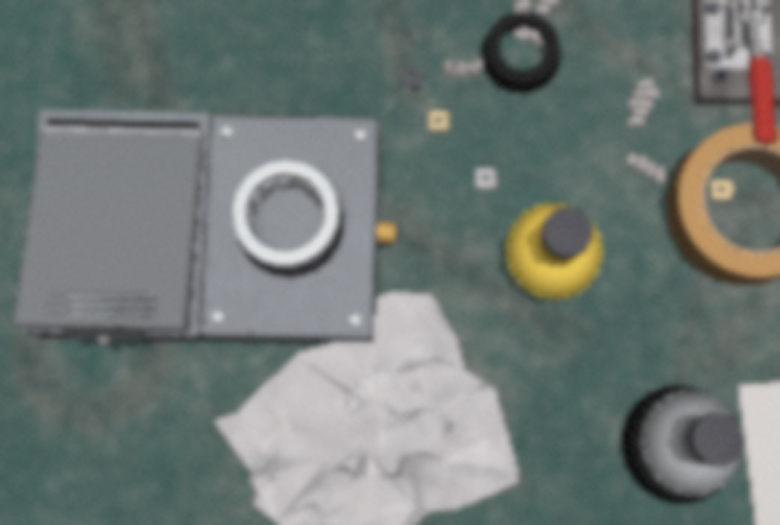

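The steel (grey) flask at scene (402,185) / top (412,297) is the one meant; the yellow one at (346,196) is the look-alike. Its stand is the larger black ring, and the small ring at top (359,167) is the other. Next I'll triangulate.

```bash
cat > h.py <<'E'
import numpy as np, cv2
from cell import r
def ray(n,p):
    c=r.calibration(n); f=200/np.tan(np.radians(c['fovy'])/2)
    d=np.array([(p[0]-c['cx'])/f,(p[1]-c['cy'])/f,1]); R=np.array(c['R'])
    return -R.T@np.array(c['t']), R.T@d
def proj(n,X):
    c=r.calibration(n); f=200/np.tan(np.radians(c['fovy'])/2)
    q=np.array(c['R'])@np.array(X)+np.array(c['t']); return np.array([c['cx']+f*q[0]/q[2],c['cy']+f*q[1]/q[2]])
def tri(a,b):
    A=0;B=0;
    for n,p in(("scene",a),("top",b)):
        o,d=ray(n,p); d=d/np.linalg.norm(d); M=np.eye(3)-np.outer(d,d); A=A+M;B=B+M@o
    X=np.linalg.solve(A,B); return X.round(4),[ (proj(n,X)-p).round(1) for n,p in(("scene",a),("top",b))]
def atz(n,p,z):
    o,d=ray(n,p); return (o+d*(z-o[2])/d[2]).round(4)
E
python3 - <<'E'
from h import *
print("cap",tri((406.2,162.6),(423.7,296)))
print("ring",tri((319.1,232.4),(280.3,221.3)))
print("press",tri((316.6,278.6),(218.7,240.3)))
sc=[atz("top",(x/3+185,y/3+150),.05) for x,y in((225,131),(361,134),(355,319),(217,316))]
print(sc)
ax=(sc[0]+sc[1]-sc[2]-sc[3]); print("yaw",np.degrees(np.arctan2(ax[1],ax[0])), (sum(sc)/4).round(4))
ay=(sc[0]+sc[3]-sc[1]-sc[2]); print("yaw2",np.degrees(np.arctan2(-ay[0],ay[1])))
ims={n:r.snapshot(n) for n in("scene","top")}
for n in ims:
  for t in ("flask","tester","ring_top","flask_stand","flask_center","cover_press"):
    for d in r.cut_out(n,t)[:3]:
      ys,xs=np.nonzero(d['pixels']); 
      print(n,t,round(d['confidence'],2),xs.min(),xs.max(),ys.min(),ys.max(),len(xs))
  for t in ("flask_center","cover_press","ring_top"): print(t,[(d['position'],round(d['confidence'],2)) for d in r.pinpoint(n,t)])
s=r.observe(); print(s['time'])
E
```

```text
cap (array([ 0.4262, -0.3253,  0.1274]), [array([-0.1, -0. ]), array([0. , 0.2])])
ring (array([ 0.5331, -0.0485,  0.0937]), [array([0.1, 0. ]), array([-0. , -0.2])])
press (array([0.4832, 0.0637, 0.0847]), [array([0.2, 0.1]), array([-0. , -0.2])])
[array([0.5907, 0.0044, 0.05  ]), array([ 0.6005, -0.0868,  0.05  ]), array([ 0.4766, -0.0995,  0.05  ]), array([ 0.4669, -0.0095,  0.05  ])]
yaw 6.12938771020674 [ 0.5337 -0.0479  0.05  ]
yaw2 6.142297639044629
scene flask 0.96 391 415 158 196 634
scene flask 0.44 330 368 148 184 1045
scene tester 0.86 260 355 220 325 6505
scene ring_top 0.93 304 332 220 248 595
scene ring_top 0.5 260 355 221 325 6436
scene flask_stand 0.85 282 302 188 207 314
scene flask_stand 0.6 386 414 187 209 381
scene flask_center 0.81 334 358 174 211 623
scene flask_center 0.74 391 413 158 195 601
scene flask_center 0.63 206 236 250 277 709
flask_center [([347.8, 197.5], 0.91), ([404.1, 177.6], 0.82)]
cover_press [([318.0, 279.6], 0.67)]
ring_top [([317.5, 229.2], 0.6), ([318.0, 278.8], 0.29)]
top flask 0.97 354 385 218 248 804
top flask 0.55 398 433 281 314 938
top flask 0.32 190 252 193 264 3765
top tester 0.57 190 317 186 265 9048
top tester 0.46 392 420 278 317 325
top ring_top 0.89 263 297 202 238 632
top flask_stand 0.83 392 420 278 317 361
top flask_stand 0.69 346 371 154 180 396
top flask_center 0.94 400 433 282 313 868
top flask_center 0.79 354 385 218 248 807
top cover_press 0.73 190 252 193 263 3757
top cover_press 0.65 407 463 191 244 1621
top cover_press 0.37 190 316 186 265 9022
flask_center [([367.7, 230.4], 0.84), ([412.4, 297.5], 0.55)]
cover_press [([220.2, 239.9], 0.9), ([431.8, 220.7], 0.72)]
ring_top [([279.6, 221.7], 0.9), ([431.3, 224.4], 0.22)]
2.0
```

Run:
```python
from h import *
o=lambda n:ray(n,(0,0))[0].round(3)
print(o("scene"),o("top"))
print("ring@.1",atz("scene",(318.8,232.1),.1),atz("top",(280.,221.),.1))
print("cap@.135",atz("scene",(405.8,162.3),.135),atz("top",(423.4,295.7),.135))
print("press@.085",atz("scene",(318,279.6),.085),atz("top",(220.2,239.9),.085))
# box corners top face at z=.05 seen in both: right-back corner, right-front, 
S=lambda x,y:((x+.5)/3.4-.5+250,(y+.5)/3.4-.5+150); T=lambda x,y:((x+.5)/3-.5+185,(y+.5)/3-.5+150)
for nm,a,b in(("BRscrew",(176,253),(361,134)),("FRscrew",(340,297),(355,319)),("BLscrew",(126,346),(225,131))):
    print(nm,tri(S(*a),T(*b)),atz("scene",S(*a),.05),atz("top",T(*b),.05))
# pair of top views: enlarged
ims={n:r.snapshot(n)[:,:,::-1] for n in("scene","top")}
f=lambda p,w:cv2.resize(p,None,fx=w,fy=w,interpolation=cv2.INTER_CUBIC)
a=f(ims["scene"][150:220,375:430],10)[:,:]; b=f(ims["top"][270:325,385:445],8)
cv2.imwrite("pics/f1.png",f(ims["scene"][150:210,380:430],9)); cv2.imwrite("pics/f2.png",b)
```

```text
[0.185 0.64  1.016] [ 0.378 -0.138  1.044]
ring@.1 [ 0.5321 -0.0442  0.1   ] [ 0.5323 -0.0485  0.1   ]
cap@.135 [ 0.4251 -0.3178  0.135 ] [ 0.4266 -0.3231  0.135 ]
press@.085 [0.4796 0.065  0.085 ] [0.4838 0.0608 0.085 ]
BRscrew (array([ 0.6011, -0.086 ,  0.0497]), [array([-0., -0.]), array([0. , 0.1])]) [ 0.6008 -0.0858  0.05  ] [ 0.6011 -0.086   0.05  ]
FRscrew (array([ 0.477 , -0.0989,  0.0522]), [array([0., 0.]), array([-0., -0.])]) [ 0.4778 -0.1006  0.05  ] [ 0.4772 -0.0988  0.05  ]
BLscrew (array([0.5914, 0.0051, 0.051 ]), [array([0.1, 0. ]), array([-0. , -0.2])]) [0.5922 0.0045 0.05  ] [0.5913 0.0052 0.05  ]
```

View pics/f1.png

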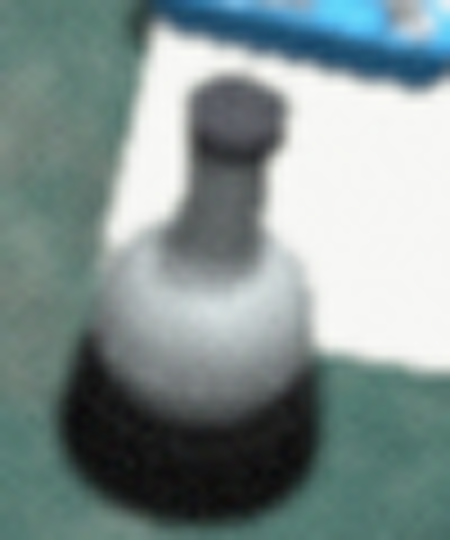

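View pics/f2.png

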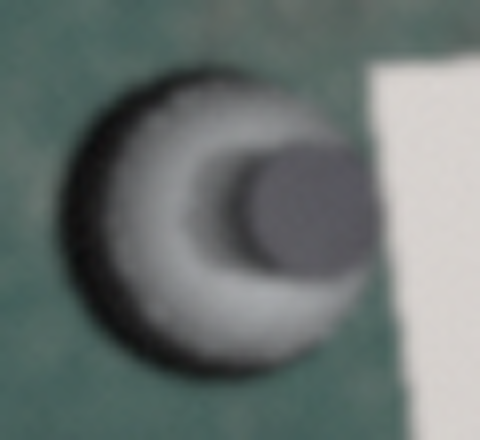

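Run:
```python
from h import *
print("cap",tri((406.0,161.0),(423.7,295.6)))
P=cv2.imread
im={"scene":P("pics/scene1.png"),"top":P("pics/top1.png")}
def circ(n,C,rad,w,off,img,col):
    pts=np.array([proj(n,np.array(C)+[rad*np.cos(a),rad*np.sin(a),0]) for a in np.linspace(0,6.283,60)])
    pts=((pts-off+.5)*w-.5); cv2.polylines(img,[pts.round().astype(np.int32)],True,col,1)
out=[]
for n,off,foff in(("scene",(295,210),(380,150)),("top",(255,195),(385,265))):
    a=im[n][off[1]:off[1]+50,off[0]:off[0]+50]; a=cv2.resize(a,None,fx=7,fy=7,interpolation=cv2.INTER_CUBIC)
    for rad in(.034,.025): circ(n,(.533,-.048,.1),rad,7,np.array(off),a,(0,0,255))
    b=im[n][foff[1]:foff[1]+60,foff[0]:foff[0]+55]; b=cv2.resize(b,None,fx=7,fy=7,interpolation=cv2.INTER_CUBIC)[:,:350]
    b=np.ascontiguousarray(b)
    c=np.array([.4264,-.3235,0])
    circ(n,c+[0,0,.135],.016,7,np.array(foff),b,(0,0,255));circ(n,c+[0,0,.053],.032,7,np.array(foff),b,(0,255,0))
    circ(n,c+[0,0,0],.04,7,np.array(foff),b,(255,255,0))
    out.append(np.hstack([a,b[:350]]) )
cv2.imwrite("pics/ov.png",cv2.resize(np.vstack(out),(600,600)))
```

```text
cap (array([ 0.4268, -0.3239,  0.1337]), [array([-0.1, -0. ]), array([0. , 0.1])])
```

View pics/ov.png

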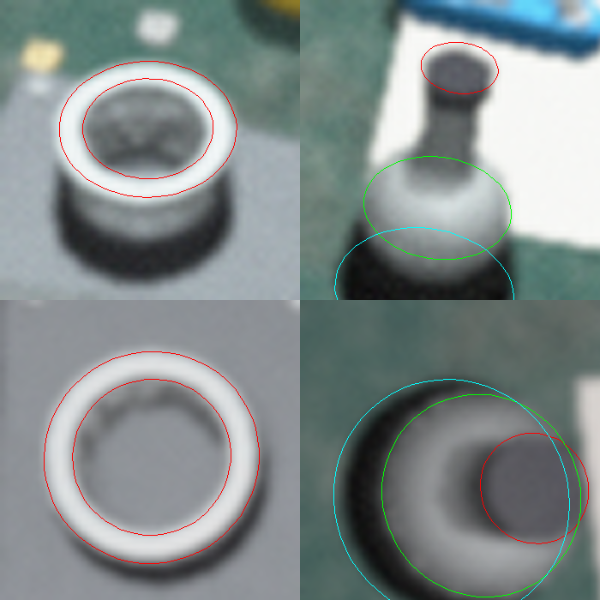

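The ring fits at (0.533, -0.048, 0.100), which matches the 100 mm given. The cap top measures z≈0.134 against about 0.135 expected. Next I'll work out the move to the cover.

```bash
cat >> h.py <<'E'
from scipy.spatial.transform import Rotation as Ro
def st():
    s=r.observe(); q=s['orientation']; m=Ro.from_quat([q[1],q[2],q[3],q[0]]).as_matrix()
    print('t',round(s['time'],2),'tcp',s['eef_pos'].round(4),'F',s['contact_force'].round(1),'open',round(s['opening'],4)); print('jaw',m[:,0].round(3),'appr',m[:,1].round(4),'q',s['joint_pos'].round(2),'tau',s['ft_torque'].round(2))
E
python3 - <<'E'
from h import *
st()
ex=np.array([np.cos(np.radians(6.13)),np.sin(np.radians(6.13)),0]); ey=np.array([-ex[1],ex[0],0]); C=np.array([.533,-.048,0])+.0575*ey
print("tester",C)
h=C+.059*ex+.0575*ey+[0,0,.054]
for a in(0,.04,.1,.2,.25,.3):
    p=h-ex*(.105*np.cos(a)-0.004*np.sin(a)*-0)+np.array([0,0,.105*np.sin(a)+.004*np.cos(a)])-ex*.004*np.sin(a)*-1
    print(a,p.round(4),proj("scene",p).round(1),proj("top",p).round(1))
E
```

```text
t 2.1 tcp [ 0.1858 -0.5967  0.2313] F [ 0.1  0.6 -0.2] open 0.0853
jaw [ 0.297 -0.955 -0.   ] appr [-0.  0. -1.] q [-1.29  0.42  1.63  0.    1.09 -0.02] tau [-0.04 -0.03 -0.02]
tester [0.52685988 0.00917122 0.        ]
0 [0.475  0.0614 0.058 ] [320.7 286.3] [221.7 246.2]
0.04 [0.4752 0.0615 0.0622] [320.6 285.1] [221.3 245.8]
0.1 [0.4759 0.0615 0.0685] [320.3 283.4] [220.7 245. ]
0.2 [0.4779 0.0617 0.0788] [319.4 280.4] [219.8 243.3]
0.25 [0.4792 0.0619 0.0839] [318.8 278.9] [219.4 242.3]
0.3 [0.4808 0.0621 0.0889] [318.1 277.4] [218.9 241.1]
```

```bash
python3 -m pendant '[{"x":2.4,"y":5.4,"gripper":1},{"x":2.4,"y":5.4,"gripper":1},{"x":2.4,"y":5.4,"gripper":1},{"x":2.4,"y":5.4,"gripper":1},{"x":2.4,"y":5.4,"gripper":1},{"x":2.4,"y":5.4,"gripper":1},{"x":2.4,"y":5.4,"gripper":1},{"x":2.4,"y":5.4,"gripper":1},{"x":2.4,"y":5.4,"gripper":1},{"x":2.4,"y":5.4,"gripper":1}]' 80; python3 -c "
from h import *
st()"
```

```text
t 2.1 tcp [ 0.1858 -0.5967  0.2313] F [ 0.1  0.6 -0.2] open 0.0853
jaw [ 0.297 -0.955 -0.   ] appr [-0.  0. -1.] q [-1.29  0.42  1.63  0.    1.09 -0.02] tau [-0.04 -0.03 -0.02]validation failed for argument at $[0]...
```

```bash
python3 -m pendant '[{"x":2.4,"y":5.4,"z":0,"rx":0,"ry":0,"rz":0,"gripper":1},{"x":2.4,"y":5.4,"z":0,"rx":0,"ry":0,"rz":0,"gripper":1},{"x":2.4,"y":5.4,"z":0,"rx":0,"ry":0,"rz":0,"gripper":1},{"x":2.4,"y":5.4,"z":0,"rx":0,"ry":0,"rz":0,"gripper":1},{"x":2.4,"y":5.4,"z":0,"rx":0,"ry":0,"rz":0,"gripper":1},{"x":2.4,"y":5.4,"z":0,"rx":0,"ry":0,"rz":0,"gripper":1},{"x":2.4,"y":5.4,"z":0,"rx":0,"ry":0,"rz":0,"gripper":1},{"x":2.4,"y":5.4,"z":0,"rx":0,"ry":0,"rz":0,"gripper":1},{"x":2.4,"y":5.4,"z":0,"rx":0,"ry":0,"rz":0,"gripper":1},{"x":2.4,"y":5.4,"z":0,"rx":0,"ry":0,"rz":0,"gripper":1}]' 80; python3 -c "
from h import *
st()"
```

```text
time: 3.35
eef_pos: [0.4306, -0.0447, 0.2337]
orientation: [0.568, -0.568, 0.418, -0.425]
contact_force: [1.9, 0.1, 0.8]
opening: 0.0002
t 3.35 tcp [ 0.4306 -0.0447  0.2337] F [1.9 0.1 0.8] open 0.0002
jaw [ 0.289 -0.957  0.008] appr [ 0.0084 -0.0062 -0.9999] q [-0.13  0.13  2.04 -0.01  0.97  1.15] tau [-0.02  0.    0.03]
```

```bash
python3 -m pendant '[{"x":0.9,"y":2.1,"z":-0.5,"rx":0,"ry":0,"rz":0,"gripper":1},{"x":0.9,"y":2.1,"z":-1,"rx":0,"ry":0,"rz":0,"gripper":1},{"x":0.9,"y":2.1,"z":-1,"rx":0,"ry":0,"rz":0,"gripper":1},{"x":0.9,"y":2.1,"z":-1,"rx":0,"ry":0,"rz":0,"gripper":1},{"x":0.9,"y":2.1,"z":-1.5,"rx":0,"ry":0,"rz":0,"gripper":1},{"x":0,"y":0,"z":-2,"rx":0,"ry":0,"rz":0,"gripper":1},{"x":0,"y":0,"z":-2,"rx":0,"ry":0,"rz":0,"gripper":1},{"x":0,"y":0,"z":-2,"rx":0,"ry":0,"rz":0,"gripper":1},{"x":0,"y":0,"z":-1.5,"rx":0,"ry":0,"rz":0,"gripper":1},{"x":0,"y":0,"z":0,"rx":0,"ry":0,"rz":0,"gripper":1}]'; python3 -c "
from h import *
st()
for n in ('scene','top'):
    cv2.imwrite(f'pics/{n}2.png',cv2.resize(r.snapshot(n)[130:330,170:430,::-1],None,fx=3,fy=3))"
```

```text
time: 4.6
eef_pos: [0.4806, 0.0691, 0.1071]
orientation: [0.571, -0.568, 0.413, -0.425]
contact_force: [0.3, -0.0, -0.2]
opening: -0.0001
t 4.6 tcp [0.4806 0.0691 0.1071] F [ 0.3 -0.  -0.2] open -0.0001
jaw [ 0.297 -0.955  0.01 ] appr [ 0.016  -0.0055 -0.9999] q [ 0.12  0.41  2.02 -0.01  0.69  1.4 ] tau [-0.03  0.04  0.03]
```

View pics/scene2.png

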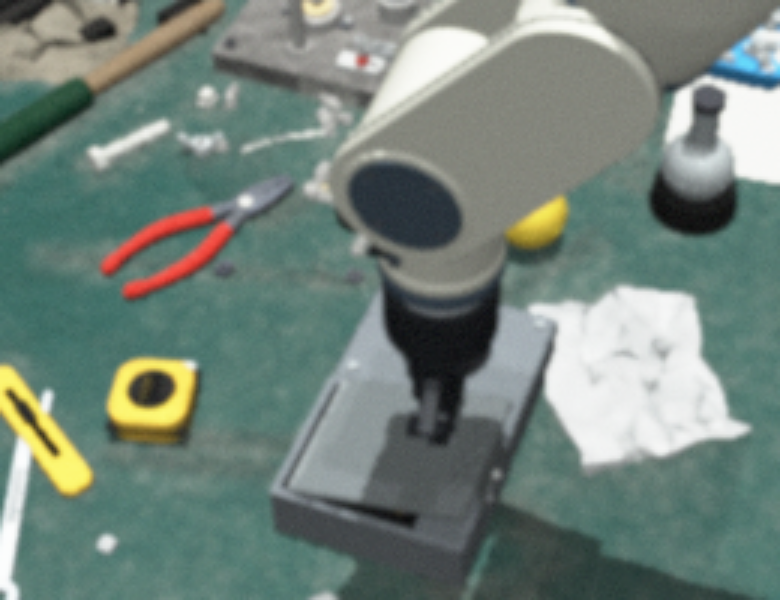

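The closed fingers are above the cover at crop (430,435), about 2 cm higher, and the cover is still ajar. I'll press down now.

```bash
python3 -m pendant '[{"x":-0.5,"y":-0.8,"z":-0.5,"rx":0.3,"ry":0.9,"rz":0,"gripper":1},{"x":0,"y":0,"z":-0.7,"rx":0,"ry":0,"rz":0,"gripper":1},{"x":0,"y":0,"z":-0.7,"rx":0,"ry":0,"rz":0,"gripper":1},{"x":0,"y":0,"z":-0.6,"rx":0,"ry":0,"rz":0,"gripper":1},{"x":0,"y":0,"z":-0.5,"rx":0,"ry":0,"rz":0,"gripper":1},{"x":0,"y":0,"z":-0.5,"rx":0,"ry":0,"rz":0,"gripper":1},{"x":0,"y":0,"z":-0.5,"rx":0,"ry":0,"rz":0,"gripper":1},{"x":0,"y":0,"z":-0.4,"rx":0,"ry":0,"rz":0,"gripper":1},{"x":0,"y":0,"z":-0.3,"rx":0,"ry":0,"rz":0,"gripper":1},{"x":0,"y":0,"z":0,"rx":0,"ry":0,"rz":0,"gripper":1}]'; python3 -c "
from h import *
st()"
```

```text
time: 5.95
eef_pos: [0.4769, 0.0607, 0.0598]
orientation: [0.57, -0.569, 0.418, -0.42]
contact_force: [0.1, -0.3, -0.3]
opening: -0.0002
t 5.95 tcp [0.4769 0.0607 0.0598] F [ 0.1 -0.3 -0.3] open -0.0002
jaw [ 0.297 -0.955  0.001] appr [ 3.7e-03  6.0e-04 -1.0e+00] q [0.1  0.5  2.04 0.   0.59 1.37] tau [ 0.   -0.06 -0.05]
```

```bash
python3 -m pendant '[{"x":0,"y":0,"z":-0.1,"rx":0,"ry":0,"rz":0,"gripper":1},{"x":0,"y":0,"z":-0.1,"rx":0,"ry":0,"rz":0,"gripper":1},{"x":0,"y":0,"z":-0.1,"rx":0,"ry":0,"rz":0,"gripper":1},{"x":0,"y":0,"z":-0.1,"rx":0,"ry":0,"rz":0,"gripper":1},{"x":0,"y":0,"z":-0.1,"rx":0,"ry":0,"rz":0,"gripper":1},{"x":0,"y":0,"z":0,"rx":0,"ry":0,"rz":0,"gripper":1},{"x":0,"y":0,"z":0,"rx":0,"ry":0,"rz":0,"gripper":1},{"x":0,"y":0,"z":0,"rx":0,"ry":0,"rz":0,"gripper":1},{"x":0,"y":0,"z":0,"rx":0,"ry":0,"rz":0,"gripper":1},{"x":0,"y":0,"z":0,"rx":0,"ry":0,"rz":0,"gripper":1}]'; python3 -c "
from h import *
st()"
```

```text
time: 7.2
eef_pos: [0.4774, 0.0607, 0.0579]
orientation: [0.571, -0.568, 0.418, -0.42]
contact_force: [-1.3, 0.0, 2.3]
opening: 0.0003
t 7.2 tcp [0.4774 0.0607 0.0579] F [-1.3  0.   2.3] open 0.0003
jaw [ 0.297 -0.955  0.001] appr [ 4.9e-03  7.0e-04 -1.0e+00] q [0.1  0.51 2.04 0.   0.59 1.37] tau [0.01 0.14 0.06]
```

The contact is at z=0.058, which is the shut height. I'll push a little more, then lift and check.

```bash
python3 -m pendant '[{"x":0,"y":0,"z":-0.3,"rx":0,"ry":0,"rz":0,"gripper":1},{"x":0,"y":0,"z":-0.3,"rx":0,"ry":0,"rz":0,"gripper":1},{"x":0,"y":0,"z":1,"rx":0,"ry":0,"rz":0,"gripper":1},{"x":0,"y":0,"z":5,"rx":0,"ry":0,"rz":0,"gripper":1},{"x":0,"y":0,"z":5,"rx":0,"ry":0,"rz":0,"gripper":1},{"x":-0.4,"y":-4,"z":4,"rx":0,"ry":0,"rz":0,"gripper":0},{"x":-0.6,"y":-6,"z":0,"rx":0,"ry":0,"rz":0,"gripper":0},{"x":-0.6,"y":-6,"z":0,"rx":0,"ry":0,"rz":0,"gripper":0},{"x":-0.6,"y":-6,"z":0,"rx":0,"ry":0,"rz":0,"gripper":0},{"x":-0.6,"y":-6,"z":0,"rx":0,"ry":0,"rz":0,"gripper":0}]'; python3 -c "
from h import *
st()
for n in ('scene','top'):
    cv2.imwrite(f'pics/{n}3.png',cv2.resize(r.snapshot(n)[130:330,170:430,::-1],None,fx=3,fy=3))"
```

```text
time: 8.45
eef_pos: [0.4497, -0.2242, 0.2132]
orientation: [0.573, -0.569, 0.413, -0.42]
contact_force: [0.8, -0.4, 0.0]
opening: 0.085
t 8.45 tcp [ 0.4497 -0.2242  0.2132] F [ 0.8 -0.4  0. ] open 0.085
jaw [ 0.306 -0.952  0.005] appr [ 0.0111 -0.0014 -0.9999] q [-0.49  0.26  1.92  0.    0.95  0.77] tau [-0.06 -0.08  0.05]
```

View pics/scene3.png

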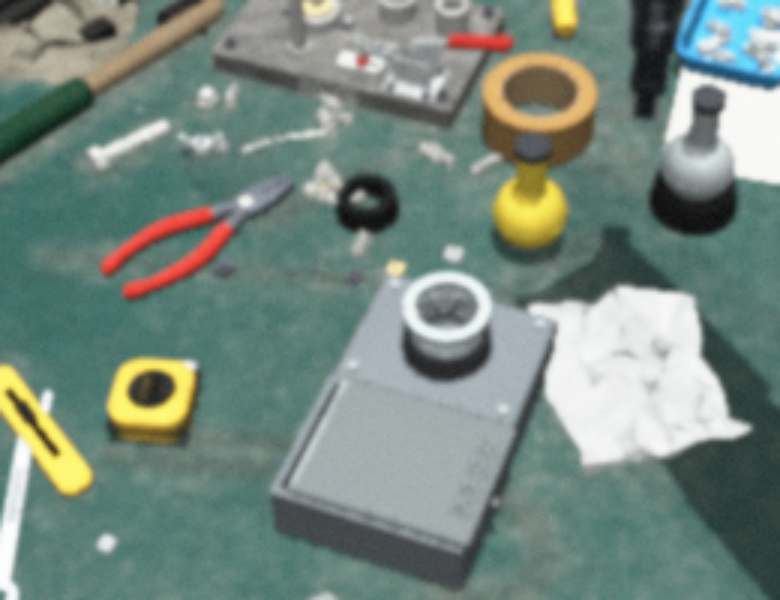

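The cover is shut and lies level at crop (400,460); the ring is up at (447,305). I'll refine the flask axis.

Run:
```python
from h import *
im={"scene":cv2.imread("pics/scene1.png"),"top":cv2.imread("pics/top1.png")}
out=[]
for n,off in(("scene",(375,150)),("top",(385,265))):
    w=6.;b=cv2.resize(im[n][off[1]:off[1]+65,off[0]:off[0]+65],None,fx=w,fy=w,interpolation=cv2.INTER_CUBIC)
    for (z,rad,col) in((.135,.016,(0,0,255)),(.03,.04,(255,255,0)),(.0,.04,(255,255,0)),(.082,.013,(0,255,255))):
        C=np.array([.4265,-.3215,z]); pts=np.array([proj(n,C+[rad*np.cos(a),rad*np.sin(a),0]) for a in np.linspace(0,6.283,60)])
        cv2.polylines(b,[((pts-off+.5)*w-.5).round().astype(np.int32)],True,col,1)
    out.append(b)
cv2.imwrite("pics/ov2.png",np.hstack(out))
```

```text
(no output)
```

View pics/ov2.png

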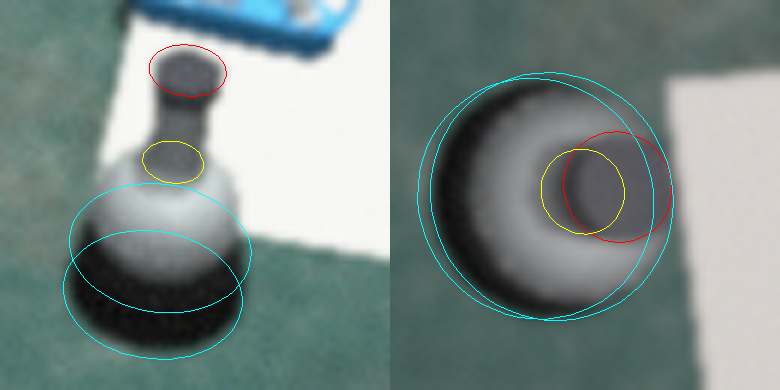

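The overlay fits at (0.4265, -0.322), so I'll move above the flask and down.

```bash
python3 -m pendant '[{"x":-0.6,"y":-2.5,"z":0,"rx":0.1,"ry":0.6,"rz":0,"gripper":0},{"x":-0.6,"y":-2.5,"z":0,"rx":0,"ry":0,"rz":0,"gripper":0},{"x":-0.6,"y":-2.5,"z":0,"rx":0,"ry":0,"rz":0,"gripper":0},{"x":-0.5,"y":-2.3,"z":0,"rx":0,"ry":0,"rz":0,"gripper":0},{"x":0,"y":0,"z":0,"rx":0,"ry":0,"rz":0,"gripper":0},{"x":0,"y":0,"z":-1,"rx":0,"ry":0,"rz":0,"gripper":0},{"x":0,"y":0,"z":-1.5,"rx":0,"ry":0,"rz":0,"gripper":0},{"x":0,"y":0,"z":-1.5,"rx":0,"ry":0,"rz":0,"gripper":0},{"x":0,"y":0,"z":-1,"rx":0,"ry":0,"rz":0,"gripper":0},{"x":0,"y":0,"z":0,"rx":0,"ry":0,"rz":0,"gripper":0}]'; python3 -c "
from h import *
st()"
```

```text
time: 9.8
eef_pos: [0.4248, -0.3226, 0.1566]
orientation: [0.571, -0.57, 0.42, -0.416]
contact_force: [-0.0, 0.0, 0.5]
opening: 0.0859
t 9.8 tcp [ 0.4248 -0.3226  0.1566] F [-0.   0.   0.5] open 0.0859
jaw [ 0.301 -0.954 -0.006] appr [-0.0042  0.0045 -1.    ] q [-0.67  0.4   1.88  0.    0.87  0.59] tau [ 0.01  0.02 -0.01]
```

```bash
python3 -m pendant '[{"x":0.2,"y":0,"z":-1,"rx":-0.2,"ry":-0.2,"rz":0,"gripper":0},{"x":0,"y":0,"z":-1.5,"rx":0,"ry":0,"rz":0,"gripper":0},{"x":0,"y":0,"z":-1.5,"rx":0,"ry":0,"rz":0,"gripper":0},{"x":0,"y":0,"z":-1.2,"rx":0,"ry":0,"rz":0,"gripper":0},{"x":0,"y":0,"z":-0.8,"rx":0,"ry":0,"rz":0,"gripper":0},{"x":0,"y":0,"z":-0.3,"rx":0,"ry":0,"rz":0,"gripper":0},{"x":0,"y":0,"z":0,"rx":0,"ry":0,"rz":0,"gripper":0},{"x":0,"y":0,"z":0,"rx":0,"ry":0,"rz":0,"gripper":0},{"x":0,"y":0,"z":0,"rx":0,"ry":0,"rz":0,"gripper":0},{"x":0,"y":0,"z":0,"rx":0,"ry":0,"rz":0,"gripper":0}]'; python3 -c "
from h import *
st()
for n,(x,y) in (('scene',(370,140)),('top',(370,250))):
    cv2.imwrite(f'pics/{n}4.png',cv2.resize(r.snapshot(n)[y:y+90,x:x+90,::-1],None,fx=6,fy=6))"
```

```text
time: 11.05
eef_pos: [0.4277, -0.3233, 0.0902]
orientation: [0.57, -0.57, 0.417, -0.419]
contact_force: [0.4, -1.2, 0.2]
opening: 0.0853
t 11.05 tcp [ 0.4277 -0.3233  0.0902] F [ 0.4 -1.2  0.2] open 0.0853
jaw [ 0.301 -0.954  0.001] appr [ 1.5e-03 -7.0e-04 -1.0e+00] q [-0.67  0.5   1.91  0.    0.72  0.59] tau [ 0.03 -0.01  0.04]
```

View pics/scene4.png

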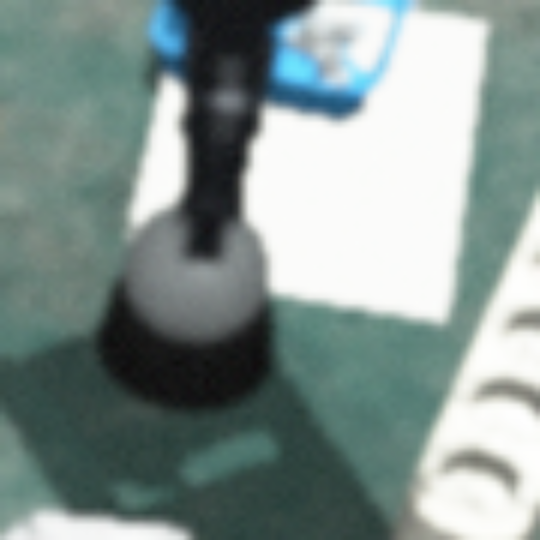

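The fingers straddle the flask's neck at crop (210,210), so I'll close.

```bash
python3 -m pendant '[{"x":0,"y":0,"z":0.1,"rx":0,"ry":0,"rz":0,"gripper":0.5},{"x":0,"y":0,"z":0,"rx":0,"ry":0,"rz":0,"gripper":0.6},{"x":0,"y":0,"z":0,"rx":0,"ry":0,"rz":0,"gripper":0.7},{"x":0,"y":0,"z":0,"rx":0,"ry":0,"rz":0,"gripper":1},{"x":0,"y":0,"z":0,"rx":0,"ry":0,"rz":0,"gripper":1},{"x":0,"y":0,"z":0,"rx":0,"ry":0,"rz":0,"gripper":1},{"x":0,"y":0,"z":0,"rx":0,"ry":0,"rz":0,"gripper":1},{"x":0,"y":0,"z":0,"rx":0,"ry":0,"rz":0,"gripper":1},{"x":0,"y":0,"z":0,"rx":0,"ry":0,"rz":0,"gripper":1},{"x":0,"y":0,"z":0,"rx":0,"ry":0,"rz":0,"gripper":1}]' 80; python3 -c "
from h import *
st()"
```

```text
time: 12.4
eef_pos: [0.4278, -0.3235, 0.0916]
orientation: [0.57, -0.57, 0.417, -0.419]
contact_force: [-1.0, 0.2, 1.6]
opening: 0.0293
t 12.4 tcp [ 0.4278 -0.3235  0.0916] F [-1.   0.2  1.6] open 0.0293
jaw [ 0.301 -0.954  0.002] appr [ 0.0018 -0.001  -1.    ] q [-0.67  0.5   1.91  0.    0.73  0.59] tau [0.04 0.01 0.02]
```

```bash
python3 -m pendant '[{"x":0,"y":0,"z":0,"rx":0,"ry":0,"rz":0,"gripper":1},{"x":0,"y":0,"z":0.5,"rx":0,"ry":0,"rz":0,"gripper":1},{"x":0,"y":0,"z":1,"rx":0,"ry":0,"rz":0,"gripper":1},{"x":0,"y":0,"z":1.5,"rx":0,"ry":0,"rz":0,"gripper":1},{"x":0,"y":0,"z":2,"rx":0,"ry":0,"rz":0,"gripper":1},{"x":0,"y":0,"z":2,"rx":0,"ry":0,"rz":0,"gripper":1},{"x":0,"y":0,"z":2,"rx":0,"ry":0,"rz":0,"gripper":1},{"x":0,"y":0,"z":2,"rx":0,"ry":0,"rz":0,"gripper":1},{"x":0,"y":0,"z":1.5,"rx":0,"ry":0,"rz":0,"gripper":1},{"x":0,"y":0,"z":0,"rx":0,"ry":0,"rz":0,"gripper":1}]'; python3 -c "
from h import *
st()
a=[]
for n,(x,y) in (('scene',(350,110)),('top',(370,250))):
    p=r.snapshot(n)[:,:,::-1];cv2.imwrite(f'pics/{n}5full.png',p); a.append(cv2.resize(p[y:y+100,x:x+100],None,fx=4,fy=4,interpolation=cv2.INTER_CUBIC))
cv2.imwrite('pics/lift.png',np.hstack(a))"
```

```text
time: 13.65
eef_pos: [0.4271, -0.3228, 0.2262]
orientation: [0.57, -0.57, 0.417, -0.419]
contact_force: [-0.3, -1.2, -2.7]
opening: 0.0293
t 13.65 tcp [ 0.4271 -0.3228  0.2262] F [-0.3 -1.2 -2.7] open 0.0293
jaw [ 0.301 -0.954  0.003] appr [ 0.0035 -0.0023 -1.    ] q [-0.67  0.3   1.84  0.    1.01  0.6 ] tau [-0.03 -0.04  0.02]
```

View pics/lift.png

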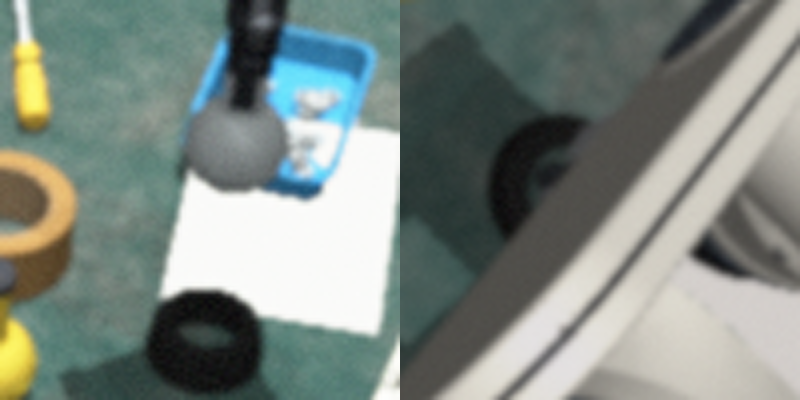

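Run:
```python
from h import *
print(proj("scene",[.4271,-.3228,.1876]))
im=cv2.imread("pics/scene5full.png"); off=(380,100);w=9.
b=cv2.resize(im[100:165,380:440],None,fx=w,fy=w,interpolation=cv2.INTER_CUBIC)
c=r.calibration("scene");C=np.array([.4271,-.3228,.1876]);p0=proj("scene",C)
q=np.array(c['R'])@C+c['t']; rad=.032*200/np.tan(np.radians(c['fovy']/2))/q[2]; print(rad)
cv2.circle(b,tuple(int(v) for v in (p0-off+.5)*w-.5),int(rad*w),(0,0,255),1)
for z in(.029,.072):
    pts=np.array([proj("scene",C+[.013*np.cos(a),.013*np.sin(a),z]) for a in np.linspace(0,6.283,60)]); cv2.polylines(b,[((pts-off+.5)*w-.5).round().astype(np.int32)],True,(0,255,255),1)
cv2.imwrite("pics/lift2.png",b)
```

```text
[408.27522863 144.78059125]
13.150322485099682
```

View pics/lift2.png

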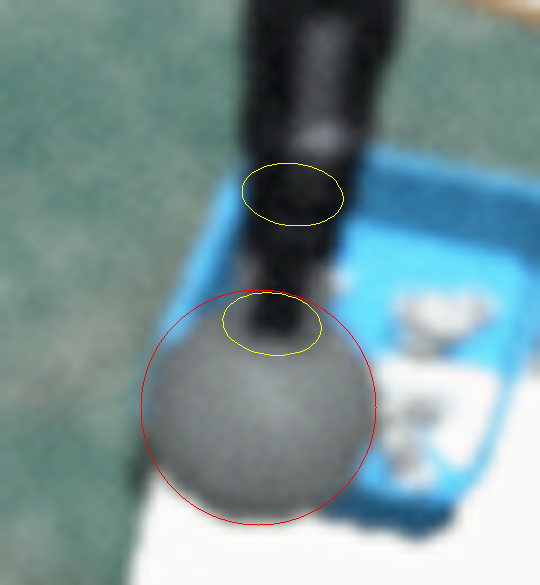

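The flask is upright in the grip and sits where predicted. I'll carry it to the ring.

```bash
python3 -m pendant '[{"x":0.7,"y":1.8,"z":0,"rx":0,"ry":0.1,"rz":0,"gripper":1},{"x":1.4,"y":3.5,"z":0,"rx":0,"ry":0,"rz":0,"gripper":1},{"x":1.4,"y":3.7,"z":0,"rx":0,"ry":0,"rz":0,"gripper":1},{"x":1.4,"y":3.7,"z":0,"rx":0,"ry":0,"rz":0,"gripper":1},{"x":1.4,"y":3.7,"z":0,"rx":0,"ry":0,"rz":0,"gripper":1},{"x":1.4,"y":3.7,"z":0,"rx":0,"ry":0,"rz":0,"gripper":1},{"x":1.4,"y":3.7,"z":0,"rx":0,"ry":0,"rz":0,"gripper":1},{"x":0.8,"y":1.9,"z":0,"rx":0,"ry":0,"rz":0,"gripper":1},{"x":0.4,"y":0.9,"z":0,"rx":0,"ry":0,"rz":0,"gripper":1},{"x":0,"y":0,"z":0,"rx":0,"ry":0,"rz":0,"gripper":1}]'; python3 -c "
from h import *
st()"
```

```text
time: 15.0
eef_pos: [0.527, -0.0384, 0.2159]
orientation: [-0.569, 0.572, -0.424, 0.412]
contact_force: [-0.1, 0.6, -2.5]
opening: 0.0289
t 15.0 tcp [ 0.527  -0.0384  0.2159] F [-0.1  0.6 -2.5] open 0.0289
jaw [ 0.302 -0.953 -0.011] appr [-0.0162  0.0061 -0.9999] q [-0.1   0.31  1.85  0.01  1.    1.16] tau [ 0.   -0.03  0.01]
```

```bash
python3 -m pendant '[{"x":0.3,"y":-0.5,"z":-0.5,"rx":-0.4,"ry":-0.9,"rz":0,"gripper":1},{"x":0.3,"y":-0.5,"z":-0.5,"rx":0,"ry":0,"rz":0,"gripper":1},{"x":0,"y":0,"z":-1,"rx":0,"ry":0,"rz":0,"gripper":1},{"x":0,"y":0,"z":-0.7,"rx":0,"ry":0,"rz":0,"gripper":1},{"x":0,"y":0,"z":0,"rx":0,"ry":0,"rz":0,"gripper":1},{"x":0,"y":0,"z":0,"rx":0,"ry":0,"rz":0,"gripper":1},{"x":0,"y":0,"z":0,"rx":0,"ry":0,"rz":0,"gripper":1},{"x":0,"y":0,"z":0,"rx":0,"ry":0,"rz":0,"gripper":1},{"x":0,"y":0,"z":0,"rx":0,"ry":0,"rz":0,"gripper":1},{"x":0,"y":0,"z":0,"rx":0,"ry":0,"rz":0,"gripper":1}]'; python3 -c "
from h import *
st()
s=r.observe(); X=s['eef_pos']
p=r.snapshot('scene')[:,:,::-1]; cv2.imwrite('pics/scene6full.png',p)
off=np.array((280,180));w=7.
b=cv2.resize(p[180:265,280:360],None,fx=w,fy=w,interpolation=cv2.INTER_CUBIC)
C=X+[0,0,.053-.0916]
c=r.calibration('scene'); q=np.array(c['R'])@C+c['t']; rad=.032*200/np.tan(np.radians(c['fovy']/2))/q[2]
cv2.circle(b,tuple(int(v) for v in (proj('scene',C)-off+.5)*w-.5),int(rad*w),(0,0,255),1)
for rr in (.025,.034):
    pts=np.array([proj('scene',[.533+rr*np.cos(a),-.048+rr*np.sin(a),.1]) for a in np.linspace(0,6.283,60)]); cv2.polylines(b,[((pts-off+.5)*w-.5).round().astype(np.int32)],True,(0,255,255),1)
cv2.imwrite('pics/above.png',b)"
```

```text
time: 16.25
eef_pos: [0.5324, -0.0514, 0.1868]
orientation: [-0.569, 0.57, -0.418, 0.419]
contact_force: [-0.5, 0.5, -2.0]
opening: 0.0292
t 16.25 tcp [ 0.5324 -0.0514  0.1868] F [-0.5  0.5 -2. ] open 0.0292
jaw [ 0.299 -0.954  0.002] appr [-2.0e-04 -1.7e-03 -1.0e+00] q [-0.12  0.35  1.86 -0.    0.93  1.15] tau [0.08 0.01 0.  ]
```

View pics/above.png

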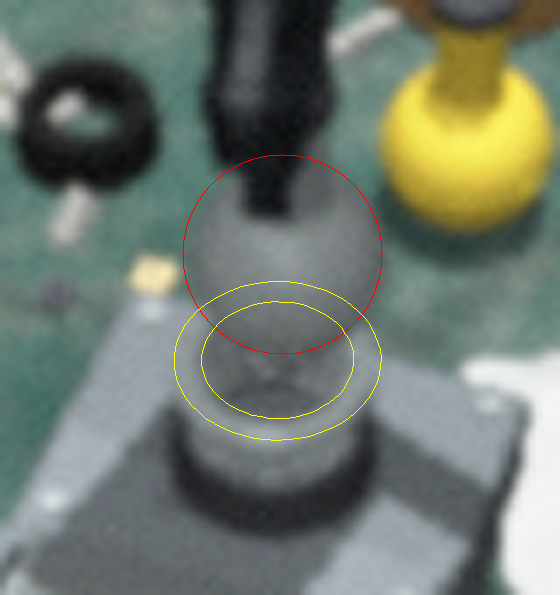

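The bulb matches its predicted outline above the ring. I'll shift y by +3.5 mm and lower it.

```bash
python3 -m pendant '[{"x":0.05,"y":0.3,"z":0,"rx":0,"ry":0,"rz":0,"gripper":1},{"x":0,"y":0,"z":-0.4,"rx":0,"ry":0,"rz":0,"gripper":1},{"x":0,"y":0,"z":-0.6,"rx":0,"ry":0,"rz":0,"gripper":1},{"x":0,"y":0,"z":-0.6,"rx":0,"ry":0,"rz":0,"gripper":1},{"x":0,"y":0,"z":-0.4,"rx":0,"ry":0,"rz":0,"gripper":1},{"x":0,"y":0,"z":-0.3,"rx":0,"ry":0,"rz":0,"gripper":1},{"x":0,"y":0,"z":-0.2,"rx":0,"ry":0,"rz":0,"gripper":1},{"x":0,"y":0,"z":-0.2,"rx":0,"ry":0,"rz":0,"gripper":1},{"x":0,"y":0,"z":0,"rx":0,"ry":0,"rz":0,"gripper":1},{"x":0,"y":0,"z":0,"rx":0,"ry":0,"rz":0,"gripper":1}]'; python3 -c "
from h import *
st()"
```

```text
time: 17.55
eef_pos: [0.5349, -0.0476, 0.1596]
orientation: [0.57, -0.569, 0.418, -0.42]
contact_force: [0.1, 1.9, 3.1]
opening: 0.0288
t 17.55 tcp [ 0.5349 -0.0476  0.1596] F [0.1 1.9 3.1] open 0.0288
jaw [ 0.298 -0.954  0.002] appr [ 3.9e-03 -8.0e-04 -1.0e+00] q [-0.11  0.39  1.88 -0.    0.87  1.16] tau [ 0.39  0.08 -0.02]
```

The contact load is about 5.3 N at z=0.1596, which is the expected spring preload and seat height. I'll press down with a small +y correction.

```bash
python3 -m pendant '[{"x":0,"y":0.1,"z":-0.1,"rx":0,"ry":0.1,"rz":0,"gripper":1},{"x":0,"y":0,"z":-0.2,"rx":0,"ry":0,"rz":0,"gripper":1},{"x":0,"y":0,"z":-0.2,"rx":0,"ry":0,"rz":0,"gripper":1},{"x":0,"y":0,"z":-0.2,"rx":0,"ry":0,"rz":0,"gripper":1},{"x":0,"y":0,"z":-0.2,"rx":0,"ry":0,"rz":0,"gripper":1},{"x":0,"y":0,"z":-0.2,"rx":0,"ry":0,"rz":0,"gripper":1},{"x":0,"y":0,"z":-0.2,"rx":0,"ry":0,"rz":0,"gripper":1},{"x":0,"y":0,"z":-0.2,"rx":0,"ry":0,"rz":0,"gripper":1},{"x":0,"y":0,"z":0,"rx":0,"ry":0,"rz":0,"gripper":1},{"x":0,"y":0,"z":0,"rx":0,"ry":0,"rz":0,"gripper":1}]' 100; python3 -c "
from h import *
st()"
```

```text
time: 18.8
eef_pos: [0.5364, -0.046, 0.146]
orientation: [0.571, -0.569, 0.417, -0.42]
contact_force: [-1.3, 3.5, 7.6]
opening: 0.0284
t 18.8 tcp [ 0.5364 -0.046   0.146 ] F [-1.3  3.5  7.6] open 0.0284
jaw [ 0.298 -0.954  0.002] appr [ 5.5e-03 -2.0e-04 -1.0e+00] q [-0.11  0.41  1.89  0.    0.84  1.16] tau [ 0.51  0.25 -0.03]
```

```bash
cat > look.py <<'E'
from h import *
import sys
st()
s=r.observe(); X=s['eef_pos']
p=r.snapshot('scene')[:,:,::-1]
off=np.array((270,190));w=7.
b=cv2.resize(p[190:275,270:370],None,fx=w,fy=w,interpolation=cv2.INTER_CUBIC)
C=X+[0,0,.053-.0916]
c=r.calibration('scene'); q=np.array(c['R'])@C+c['t']; rad=.032*200/np.tan(np.radians(c['fovy']/2))/q[2]
cv2.circle(b,tuple(int(v) for v in (proj('scene',C)-off+.5)*w-.5),int(rad*w),(0,0,255),1)
zr=X[2]-.0916+.021+.012
for rr,x,y in ((.034,.533,-.048),(.002,X[0],X[1])):
    pts=np.array([proj('scene',[x+rr*np.cos(a),y+rr*np.sin(a),zr]) for a in np.linspace(0,6.283,60)]); cv2.polylines(b,[((pts-off+.5)*w-.5).round().astype(np.int32)],True,(0,255,255),1)
print('ring z',zr); cv2.imwrite(sys.argv[1],b)
E
python3 look.py pics/p1.png
```

```text
t 18.8 tcp [ 0.5364 -0.046   0.146 ] F [-1.3  3.5  7.6] open 0.0284
jaw [ 0.298 -0.954  0.002] appr [ 5.5e-03 -2.0e-04 -1.0e+00] q [-0.11  0.41  1.89  0.    0.84  1.16] tau [ 0.51  0.25 -0.03]
ring z 0.08738219626970496
```

View pics/p1.png

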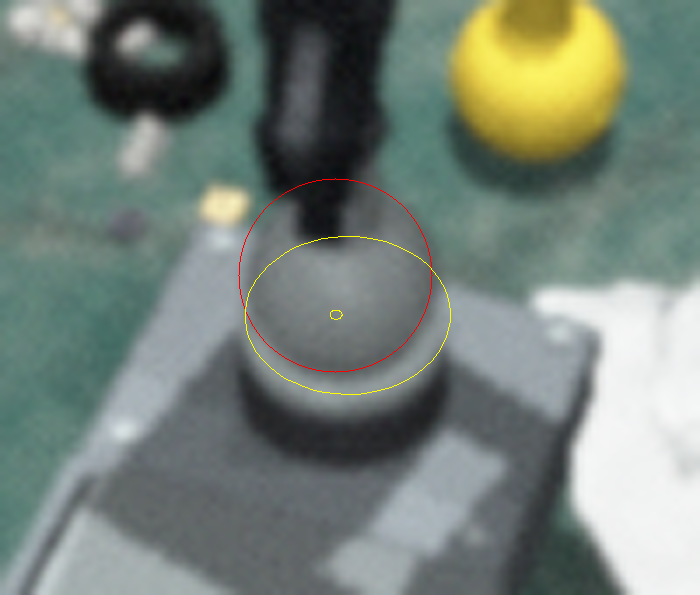

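The bulb sits in the ring, but there is a side load of about 3.5 N in y, and the TCP has drifted +3 mm in x and +2 mm in y. I'll move back towards the measured ring axis and watch the side load.

```bash
python3 -m pendant '[{"x":-0.15,"y":-0.1,"z":-0.05,"rx":0,"ry":0.3,"rz":0,"gripper":1},{"x":-0.15,"y":-0.1,"z":-0.05,"rx":0,"ry":0,"rz":0,"gripper":1},{"x":0,"y":0,"z":0,"rx":0,"ry":0,"rz":0,"gripper":1},{"x":0,"y":0,"z":0,"rx":0,"ry":0,"rz":0,"gripper":1},{"x":0,"y":0,"z":0,"rx":0,"ry":0,"rz":0,"gripper":1},{"x":0,"y":0,"z":0,"rx":0,"ry":0,"rz":0,"gripper":1},{"x":0,"y":0,"z":0,"rx":0,"ry":0,"rz":0,"gripper":1},{"x":0,"y":0,"z":0,"rx":0,"ry":0,"rz":0,"gripper":1},{"x":0,"y":0,"z":0,"rx":0,"ry":0,"rz":0,"gripper":1},{"x":0,"y":0,"z":0,"rx":0,"ry":0,"rz":0,"gripper":1}]'; python3 look.py pics/p2.png
```

```text
time: 20.1
eef_pos: [0.5363, -0.0464, 0.1488]
orientation: [0.572, -0.568, 0.418, -0.421]
contact_force: [-1.8, 2.7, 7.5]
opening: 0.0287
t 20.1 tcp [ 0.5363 -0.0464  0.1488] F [-1.8  2.7  7.5] open 0.0287
jaw [ 0.298 -0.955 -0.   ] appr [ 0.0068  0.0022 -1.    ] q [-0.11  0.41  1.89  0.    0.84  1.16] tau [0.44 0.24 0.02]
ring z 0.09019155206644504
```

```bash
python3 -m pendant '[{"x":-0.1,"y":0,"z":-0.2,"rx":-0.1,"ry":0.4,"rz":0,"gripper":1},{"x":-0.1,"y":0,"z":-0.1,"rx":0,"ry":0.1,"rz":0,"gripper":1},{"x":-0.1,"y":0,"z":-0.1,"rx":0,"ry":0.1,"rz":0,"gripper":1},{"x":-0.1,"y":0,"z":-0.1,"rx":0,"ry":0.1,"rz":0,"gripper":1},{"x":-0.05,"y":0,"z":-0.1,"rx":0,"ry":0,"rz":0,"gripper":1},{"x":-0.05,"y":0,"z":-0.1,"rx":0,"ry":0,"rz":0,"gripper":1},{"x":0,"y":0,"z":-0.1,"rx":0,"ry":0,"rz":0,"gripper":1},{"x":0,"y":0,"z":-0.05,"rx":0,"ry":0,"rz":0,"gripper":1},{"x":0,"y":0,"z":-0.05,"rx":0,"ry":0,"rz":0,"gripper":1},{"x":0,"y":0,"z":-0.05,"rx":0,"ry":0,"rz":0,"gripper":1}]'; python3 look.py pics/p3.png
```

```text
time: 21.4
eef_pos: [0.5365, -0.0461, 0.1443]
orientation: [0.571, -0.568, 0.417, -0.421]
contact_force: [-2.1, 2.3, 9.1]
opening: 0.0285
t 21.4 tcp [ 0.5365 -0.0461  0.1443] F [-2.1  2.3  9.1] open 0.0285
jaw [ 0.298 -0.955  0.002] appr [ 6.3e-03  2.0e-04 -1.0e+00] q [-0.11  0.42  1.89  0.    0.83  1.16] tau [0.48 0.29 0.08]
ring z 0.08573056119746177
```

View pics/p3.png

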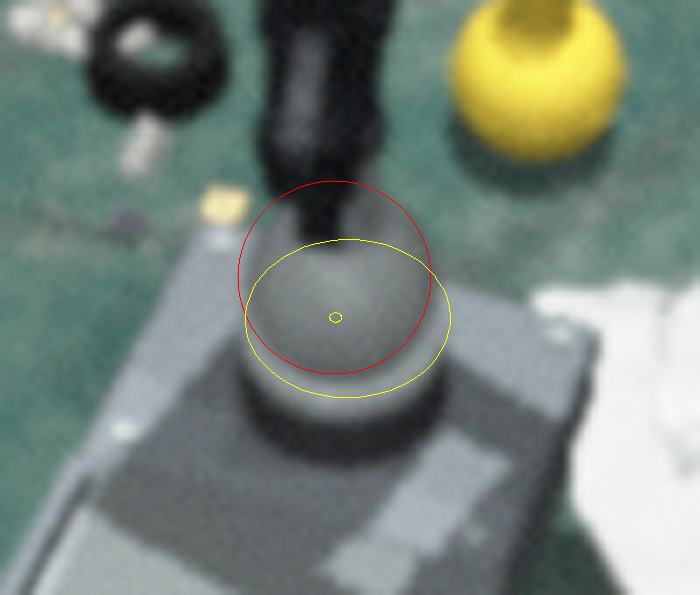

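```bash
python3 -m pendant '[{"x":-0.2,"y":-0.1,"z":-0.1,"rx":0,"ry":0.4,"rz":0,"gripper":1},{"x":-0.2,"y":-0.1,"z":-0.1,"rx":0,"ry":0.2,"rz":0,"gripper":1},{"x":-0.2,"y":-0.1,"z":-0.1,"rx":0,"ry":0.2,"rz":0,"gripper":1},{"x":-0.2,"y":-0.1,"z":-0.1,"rx":0,"ry":0.2,"rz":0,"gripper":1},{"x":-0.1,"y":-0.05,"z":-0.1,"rx":0,"ry":0.1,"rz":0,"gripper":1},{"x":-0.1,"y":0,"z":-0.1,"rx":0,"ry":0.1,"rz":0,"gripper":1},{"x":-0.1,"y":0,"z":-0.1,"rx":0,"ry":0.1,"rz":0,"gripper":1},{"x":-0.1,"y":0,"z":-0.1,"rx":0,"ry":0.1,"rz":0,"gripper":1},{"x":-0.05,"y":0,"z":-0.1,"rx":0,"ry":0.1,"rz":0,"gripper":1},{"x":-0.05,"y":0,"z":-0.1,"rx":0,"ry":0.1,"rz":0,"gripper":1}]'; python3 look.py pics/p4.png
```

```text
time: 22.7
eef_pos: [0.5348, -0.0474, 0.1425]
orientation: [0.571, -0.567, 0.42, -0.419]
contact_force: [0.0, 3.9, 10.9]
opening: 0.0288
t 22.7 tcp [ 0.5348 -0.0474  0.1425] F [ 0.   3.9 10.9] open 0.0288
jaw [ 0.295 -0.955 -0.004] appr [ 0.0029  0.0051 -1.    ] q [-0.11  0.42  1.89  0.01  0.83  1.15] tau [ 0.71  0.07 -0.01]
ring z 0.08393540853798691
```

```bash
python3 -m pendant '[{"x":-0.05,"y":0.15,"z":-0.1,"rx":-0.3,"ry":0.1,"rz":0,"gripper":1},{"x":-0.05,"y":0.1,"z":-0.1,"rx":0,"ry":0.1,"rz":0,"gripper":1},{"x":-0.05,"y":0.1,"z":-0.1,"rx":0,"ry":0.1,"rz":0,"gripper":1},{"x":-0.05,"y":0.05,"z":-0.1,"rx":0,"ry":0.1,"rz":0,"gripper":1},{"x":-0.05,"y":0,"z":-0.1,"rx":0,"ry":0.1,"rz":0,"gripper":1},{"x":-0.05,"y":0,"z":-0.1,"rx":0,"ry":0.1,"rz":0,"gripper":1},{"x":-0.05,"y":0,"z":-0.1,"rx":0,"ry":0.1,"rz":0,"gripper":1},{"x":-0.05,"y":0,"z":-0.1,"rx":0,"ry":0.1,"rz":0,"gripper":1},{"x":-0.05,"y":0,"z":-0.1,"rx":0,"ry":0.1,"rz":0,"gripper":1},{"x":-0.05,"y":0,"z":-0.1,"rx":0,"ry":0.1,"rz":0,"gripper":1}]'; python3 look.py pics/p5.png
```

```text
time: 24.0
eef_pos: [0.5364, -0.0457, 0.1419]
orientation: [-0.568, 0.571, -0.418, 0.42]
contact_force: [-2.7, 4.6, 13.6]
opening: 0.0285
t 24.0 tcp [ 0.5364 -0.0457  0.1419] F [-2.7  4.6 13.6] open 0.0285
jaw [ 0.297 -0.955  0.005] appr [ 5.0e-04 -5.1e-03 -1.0e+00] q [-0.1   0.42  1.89 -0.01  0.83  1.17] tau [ 0.57  0.44 -0.  ]
ring z 0.08325049428039462
```

View pics/p5.png

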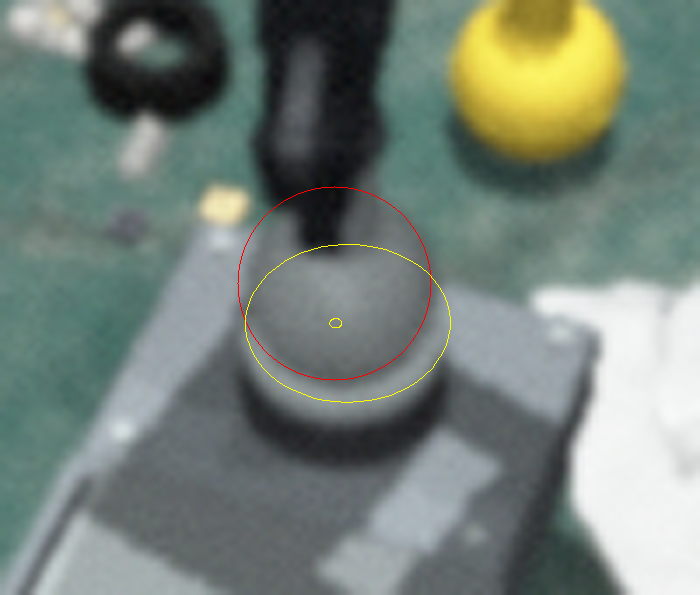

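```bash
python3 -c "
from h import *
p=r.snapshot('top')[:,:,::-1]; cv2.imwrite('pics/t5.png',cv2.resize(p[150:330,180:440],None,fx=3,fy=3,interpolation=cv2.INTER_CUBIC))"
```

```text
(no output)
```

View pics/t5.png

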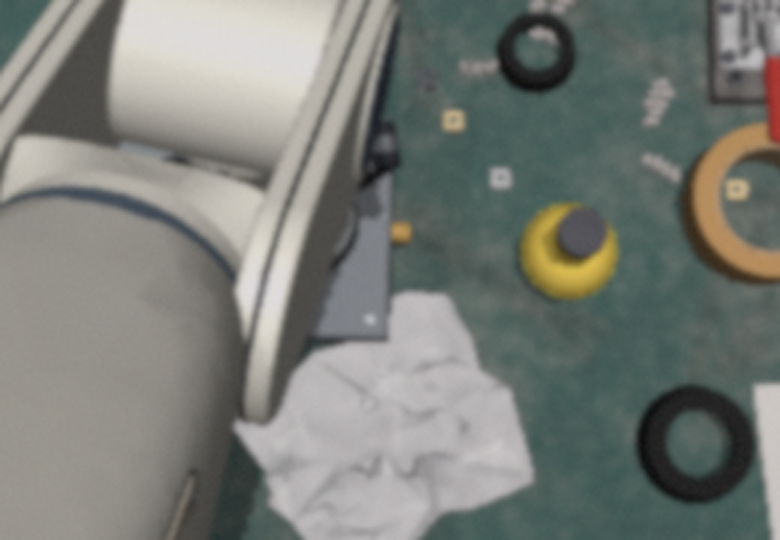

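The ring is on its stop: force rises to 13.6 N while z stays at 0.142. The bulb sits about 2 mm to the -x side of the TCP, so I'll bring x back to about 0.534, where Fx was zero, to keep the neck upright while still pressing.

```bash
python3 -m pendant '[{"x":-0.25,"y":0,"z":-0.1,"rx":0.3,"ry":0,"rz":0,"gripper":1},{"x":-0.2,"y":0,"z":-0.1,"rx":0,"ry":0.1,"rz":0,"gripper":1},{"x":-0.2,"y":0,"z":-0.1,"rx":0,"ry":0.1,"rz":0,"gripper":1},{"x":-0.2,"y":0,"z":-0.1,"rx":0,"ry":0.1,"rz":0,"gripper":1},{"x":-0.15,"y":0,"z":-0.1,"rx":0,"ry":0.1,"rz":0,"gripper":1},{"x":-0.15,"y":0,"z":-0.1,"rx":0,"ry":0.1,"rz":0,"gripper":1},{"x":-0.15,"y":0,"z":-0.1,"rx":0,"ry":0.1,"rz":0,"gripper":1},{"x":-0.15,"y":0,"z":-0.15,"rx":0,"ry":0.1,"rz":0,"gripper":1},{"x":-0.15,"y":0,"z":-0.15,"rx":0,"ry":0.1,"rz":0,"gripper":1},{"x":-0.15,"y":0,"z":-0.15,"rx":0,"ry":0.1,"rz":0,"gripper":1}]'; python3 look.py pics/p6.png
```

```text
time: 25.35
eef_pos: [0.5348, -0.0461, 0.1418]
orientation: [0.573, -0.565, 0.413, -0.426]
contact_force: [0.8, 4.1, 14.7]
opening: 0.0285
t 25.35 tcp [ 0.5348 -0.0461  0.1418] F [ 0.8  4.1 14.7] open 0.0285
jaw [ 0.296 -0.955  0.008] appr [ 0.0206 -0.0016 -0.9998] q [-0.11  0.41  1.9   0.    0.81  1.16] tau [ 0.78  0.05 -0.03]
ring z 0.08324602421061582
```

View pics/p6.png

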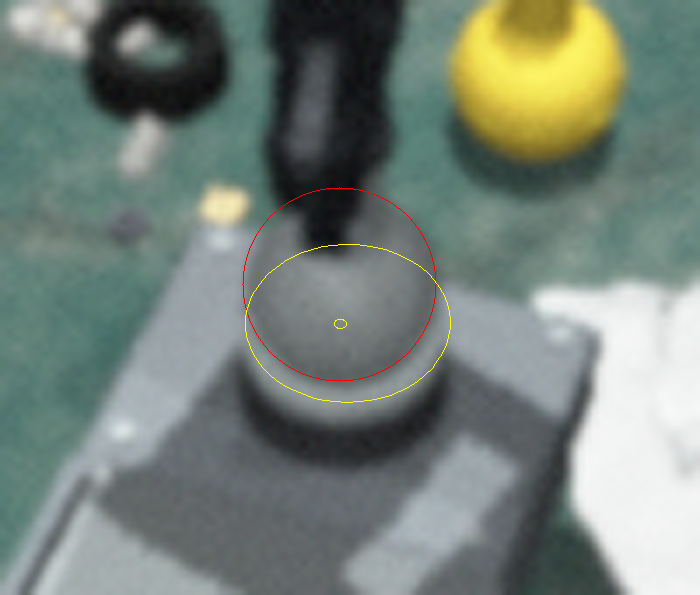

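```bash
python3 -m pendant '[{"x":-0.1,"y":0,"z":-0.1,"rx":0,"ry":0.5,"rz":0,"gripper":1},{"x":-0.1,"y":0,"z":-0.1,"rx":0,"ry":0.4,"rz":0,"gripper":1},{"x":-0.1,"y":0,"z":-0.1,"rx":0,"ry":0.3,"rz":0,"gripper":1},{"x":-0.1,"y":0,"z":-0.1,"rx":0,"ry":0.3,"rz":0,"gripper":1},{"x":-0.1,"y":0,"z":-0.1,"rx":0,"ry":0.2,"rz":0,"gripper":1},{"x":-0.1,"y":0,"z":-0.1,"rx":0,"ry":0.2,"rz":0,"gripper":1},{"x":-0.1,"y":0,"z":-0.15,"rx":0,"ry":0.2,"rz":0,"gripper":1},{"x":-0.1,"y":0,"z":-0.15,"rx":0,"ry":0.2,"rz":0,"gripper":1},{"x":-0.1,"y":0,"z":-0.15,"rx":0,"ry":0.2,"rz":0,"gripper":1},{"x":-0.1,"y":0,"z":-0.15,"rx":0,"ry":0.2,"rz":0,"gripper":1}]'; python3 look.py pics/p7.png; python3 look.py pics/p8.png; python3 -c "
from h import *
p=r.snapshot('scene')[:,:,::-1]; cv2.imwrite('pics/fin.png',cv2.resize(p[130:330,170:430],None,fx=3,fy=3,interpolation=cv2.INTER_CUBIC))"
```

```text
time: 26.65
eef_pos: [0.5358, -0.0462, 0.1417]
orientation: [-0.568, 0.571, -0.42, 0.419]
contact_force: [-2.7, 3.6, 17.4]
opening: 0.0285
t 26.65 tcp [ 0.5358 -0.0462  0.1417] F [-2.7  3.6 17.4] open 0.0285
jaw [ 0.296 -0.955  0.002] appr [-0.0026 -0.0027 -1.    ] q [-0.11  0.42  1.88 -0.    0.84  1.17] tau [ 0.56  0.42 -0.04]
ring z 0.08313324243026458
t 26.7 tcp [ 0.5358 -0.0462  0.1417] F [-2.4  3.2 17.6] open 0.0284
jaw [ 0.296 -0.955  0.002] appr [-0.0026 -0.0027 -1.    ] q [-0.11  0.42  1.88 -0.    0.84  1.17] tau [ 0.57  0.45 -0.01]
ring z 0.08312428191905764
```

View pics/p8.png

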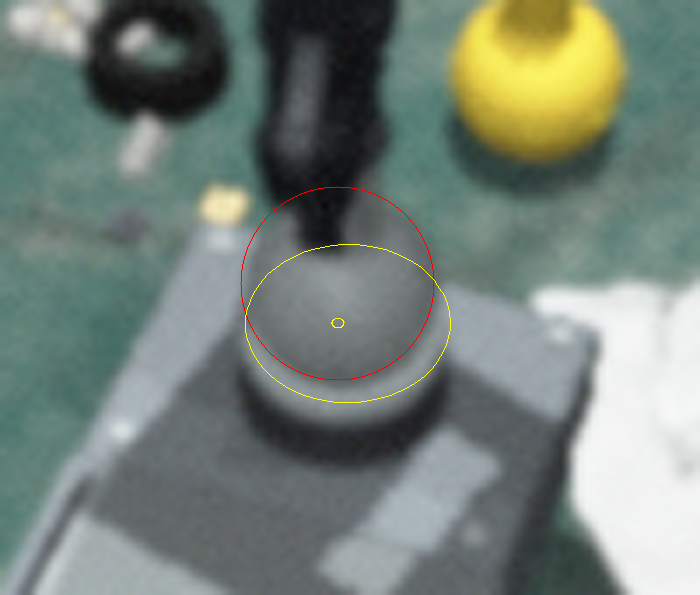

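View pics/fin.png

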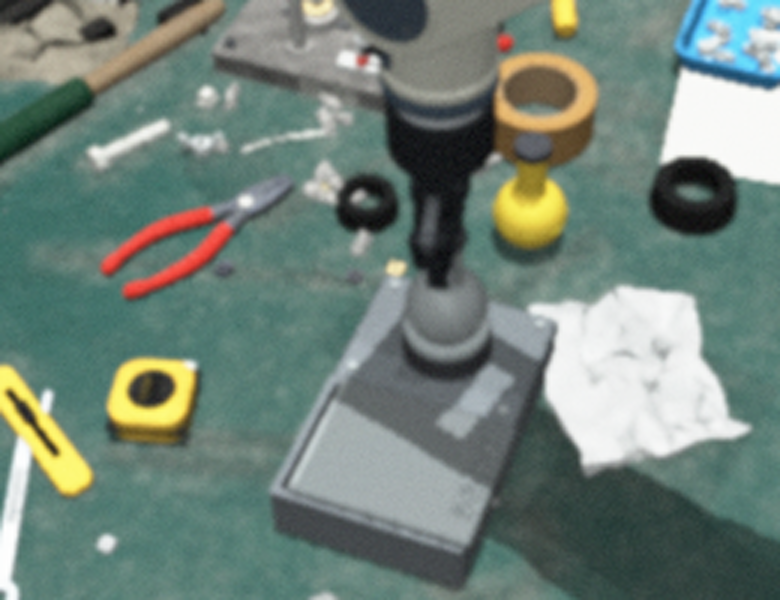

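The hold is steady at 17.5 N up, above the 10.5 N the full travel takes, and z has stalled. The tool is vertical and the cover is shut. I'm handing in.

```bash
python3 -c "
from h import *
st(); r.sign_off(); st()"
```

```text
t 26.8 tcp [ 0.5358 -0.0462  0.1417] F [-1.8  3.8 17.3] open 0.0284
jaw [ 0.296 -0.955  0.002] appr [-0.0025 -0.0027 -1.    ] q [-0.11  0.42  1.88 -0.    0.84  1.17] tau [ 0.6   0.39 -0.04]
the job is handed in; nothing more can be done
the job is handed in; nothing more can be done
```

I pressed the cover shut, took the steel flask by its neck from the larger black stand, seated it in the sprung ring and pressed it down. I handed the job in at 26.8 s, still gripping and pressing; there is no verdict to report.

**Cover:** After the press, contact was at z = 58 mm, which is the shut height. It still lay level in the last picture.

**Ring:** The downward push rose from 13.6 to 17.5 N while the height stayed within 0.2 mm, so I take the ring to be on its stop. Full travel should need only about 10.5 N. The height worked out from the gripper puts the ring top at 83 mm, against the expected 82 mm.

**Flask:** The tool was vertical to within about 0.2°. In the pictures the bulb sat in the ring.

**Bystanders:** The tape roll and tape measure showed no change in the last picture.

**Checks that disagreed:**
- A side load of about 4 N stayed on the flask, and moving sideways did not remove it.
- The gripper ended about 2–3 mm from the ring axis measured in the pictures. A 1–2° tilt of the flask within the grip can't be ruled out.
- The gripper read a 28–29 mm opening on the 26 mm neck, though the grip held throughout.

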